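# Fit the gearbox cover on its hidden dowels and hold it down

### The job

Pull open the top drawer of the small two-drawer cabinet, take out the gearbox cover and put it on the open gearbox, big end on big end, so that it drops on the two dowels hidden under it. Then press it down against the spring inside until it sits flush on the gearbox all round, and finish while still holding it pressed down with the gripper, ready for the bolts. Leave the other things on the bench and on the cabinet where they are.

Things in the scene. Friction and masses are not known exactly. Their poses are not given: they have to be found in the camera images.
- gear_cover: aluminium cover of the gearbox, about 0.35 kg, lying flat side down on the floor of the cabinet's top drawer. A pear-shaped plate 128 mm long (along its x), 88 mm wide at the big end (+x), 60 mm at the small end (-x), 16 mm thick, with a boss in the middle of its top. Origin: middle of the flat underside, below the boss; z up. Fits one way round only: big end on big end.
- cover_boss (a point): centre of the top of the cover's boss, 40 mm above the cover's underside. The boss, what to grasp, is 58 mm long along x, 30 mm wide along y with flat sides, and rises 24 mm above the plate. Axes as the cover.
- gearbox: grey cast gearbox body, open at the top with gears to be seen inside, on a 160 x 112 x 12 mm steel plate bolted to the bench: it cannot move. Origin: on the bench under its middle; +x toward its big end, z up. Its joint face has the cover's outline and is 62 mm above the bench.
- gearbox_face (a point): middle of the gearbox's flat joint face, 62 mm above the bench, axes as the gearbox. When the cover is home its origin and axes coincide with this.
- dowel_a (a point): tip of the steel dowel at the big end, at (44.7, 24.7) mm from the middle of the face. 10 mm in diameter, stands 10 mm above the face, tapered over its last 3.5 mm to 5 mm across. A blind bore 12 mm across and 11 mm deep lies at the same place in the flat underside of the cover, not to be seen from above.
- dowel_b (a point): tip of the same kind of dowel at the small end, at (-49.0, -15.0) mm from the middle of the face, 10 mm above the face. The cover has the same kind of blind bore at the same place.
- thrust_pad (a joint): sprung thrust pad in the gearbox, 17 mm across, 10 mm from the middle toward the big end; free, it stands 5 mm above the face. Value: how far it is pressed down, m: 0 free, 0.005 level with the face. Pushes up with 6 N free, 12 N level: a cover on the dowels but not pressed stands about 5 mm off the face, and about 9 N besides its weight bring it home on the rigid face.
- parts_cabinet: grey steel cabinet with two drawers, 220 mm deep (x), 220 mm wide (y), 150 mm high, at the back to the left; cannot move. Origin: on the bench under its middle; its drawers face and open along its -x.
- parts_cabinet_drawer0 (a joint): top drawer of the cabinet. Value: how far it is pulled out, m: 0 shut, 0.168 at its stop. Needs 1 to 3 N, stays where it is left. Inside 178 mm wide, 175 mm long; floor 85 mm, wall rims 128 mm, top of its front 141 mm above the bench. The cover lies toward its front and can be lifted clear of the cabinet when the drawer is out 0.155 or more.
- parts_cabinet_drawer0_handle (a point): middle of the top drawer's bar handle: a level round bar 11 mm thick, 110 mm long along this point's y, 35 mm in front of the drawer's face (29 mm free behind the bar), 38 mm below the cabinet's top, 112 mm above the bench. x points into the cabinet, so the drawer opens along -x. Moves with the drawer.
- oil_bottle: milky plastic squeeze bottle with a nozzle, 64 mm across, 160 mm tall, standing at the back of the bench; origin: centre of its underside. Leave it alone.
- screwdriver: screwdriver, 150 x 22 x 24 mm, lying beside the gearbox on its -y side; origin: its middle, underside. Leave it alone.
- shaft: turned stepped steel shaft, 40 mm across, 85 mm tall, standing beyond the gearbox; origin: centre of its underside. Leave it alone.
- pliers: pliers, 179 x 58 x 14 mm, lying on the bench to the left; origin: centre of the underside. Leave them alone.
- tape_measure: pocket tape measure, 35 x 76 x 60 mm, on the bench to the left; origin: centre of its underside. Leave it alone.
- goggles: safety goggles, 72 x 160 x 32 mm, lying on top of the cabinet; origin: centre of the underside. Leave them alone.
- blue_bottle: small bottle with a screw cap, 41 mm across, 72 mm tall, standing on the bench to the left; origin: centre of its underside. Leave it alone.

How it is judged:
On the way, in this order (a step that is already met when the one before it is completed fails the run):
1. the top drawer is pulled open at least 120 mm (value of joint parts_cabinet_drawer0 above 0.12 m), for 0.1 s.
2. the cover has been lifted up out of the drawer (height (world z) of gear_cover above 0.135 m and contact force between gear_cover and the fingers above 0.5 N), for 0.1 s.
3. the cover has dropped on both dowels: its underside is less than 7.5 mm above the gearbox's face, within 3 mm of its place sideways (z of gear_cover in the frame of gearbox_face below 0.0075 m and horizontal distance between gear_cover and gearbox_face below 0.003 m and angle between the y axis of gear_cover and the y axis of gearbox_face, either way round below 0.06 rad), for 0.05 s.
At the end, for the whole second after the job is handed in: The cover sits on both dowels, its underside within 1.5 mm of the gearbox's face (thrust pad pressed in at least 3.5 mm), within 2.5 mm of its place sideways, turned less than 0.05 rad and tilted less than 0.025 rad, at rest, and the gripper's fingers still bear on it (more than 2 N) (z of gear_cover in the frame of gearbox_face between -0.0025 and 0.0015 m and horizontal distance between gear_cover and gearbox_face below 0.0025 m and angle between the x axis of gear_cover and the x axis of gearbox_face, either way round below 0.05 rad and angle between gear_cover's own z axis and vertical below 0.025 rad and value of joint thrust_pad above 0.0035 m and contact force between gear_cover and the fingers above 2 N and linear speed of gear_cover below 0.01 m/s); the arm keeps its last pose, push and grip.
It fails at once if one of the other things on the bench or on the cabinet is moved more than 30 mm (distance of any of oil_bottle, screwdriver, shaft, pliers, tape_measure, goggles, blue_bottle from where it was at the start of the episode above 0.03 m).
It also fails if it takes over 54 s, if anything falls off the work surface, if the arm or the gripper's body presses on something with over 40 N, if the wrist force passes 120 N, or if a joint passes its speed limit or range.

### The arm

A 6-joint arm with a two-finger parallel gripper is mounted at the origin on a cart in front of the work surface, level with it; the furniture and walls round the work are solid. World frame = base frame: x ahead of the robot, y to its left, z up, the work surface at z = 0. Lengths are in m, angles in rad, forces in N, time in s.
With the tool pointing down it reaches from about 0.35 to 0.775 m from the base axis. Payload 7.3 kg.
Tool frame: the origin (TCP) lies at the very end of the fingers, on their centre line; the grasp point (between the pads) lies 19 mm behind it; z points along the fingers, y is the line along which they close (so a half turn about z gives the same grasp; the last joint's range is limited). The gripper opens to 92 mm and grips with 3 to 60 N. Pads are 19 mm wide; open, the fingers measure 130 mm over their backs; the gripper's body (75 mm by 190 mm) begins 47 mm behind the grasp point.
Start: joints at [-1.295, 0.342, 1.524, -0, 1.275, -0.146], TCP at [0.215, -0.479, 0.227] pointing down, gripper open.
Joint ranges: [-2.53, 2.53], [-0.77, 2.02], [0.04, 2.7], [-1, 4.14], [0.28, 2.66], [-3.11, 3.11]. Speed limits (rad/s): [2.57, 2.57, 3.14, 3.14, 3.14, 3.14].

### API

Orientations are given as [roll, pitch, yaw] about the fixed x, y, z axes, in that order (R = Rz(yaw) Ry(pitch) Rx(roll)).
In Python, from cell import robot gives the robot as it stands. The module is installed in compiled form; this text tells all that it offers.
- The arm moves only by the tool arm_command, never from a script. Its argument "moves" is a list of rows, each a list of 3 entries, a list of its own where there are three numbers: the shift along the tool's x, y, z in m, then the turn, a rotation vector about the tool's x, y, z in rad, then the finger opening in m, from 0 to 0.0918. In form: [[[dx, dy, dz], [ax, ay, az], claw], ...]. A call has exactly 5 rows; each row is the pose to reach, as a shift and turn from the pose commanded when the call began, along the tool's axes at that moment; what a row does not reach only later rows make up. A row lasts 1/10 s, in which the tool goes at most 50 mm and 8.59 degrees, less where a joint would pass 70% of its speed; a pose out of reach is approached as far as the arm can. A call with a gripper value outside its range is refused whole. The fingers move at their own pace and stop on an object; "squeeze" is the grip in N (left out, the last holds). Time passes only in rows, so rows that repeat a pose let the fingers close, or fill a call up. It gives the time, the measured TCP pose, the force, the opening and the grip force at its end, in the units of the state.
- robot.observe(): the state, without advancing time (a new reading comes with each control period).
- robot.read_camera(name): name is "scene" or "top" or "wrist"; returns the picture (420x560x3 uint8, red, green, blue); there is no depth.
- robot.camera_model(name): a dict with "fx", "fy", "cx", "cy" (pixels), "R" (3x3) and "t" (3): a world point X has camera coordinates R X + t. Camera axes: x right, y down, z forward; pixel columns grow to the right and rows downward; lengths in m; the calibration is good to about 2 mm. A picture is of the moment at which its call begins: read the wrist's pose just before it. camera_model takes no time and is no camera call; for the wrist camera it gives the pose at the moment of the call.
- robot.hand_in(): hands the job in; it is judged then, once.
The state is a dict: "time": time; "qpos": joint angles; "qvel": joint speeds; "joint_efforts": joint torques, N m; "tool_pos": TCP position; "tool_rot": TCP orientation; "contact_force": force on the tool from outside, world axes, zero at the start; "torque": the same for the moment, N m; "opening": finger opening in m; "grip_force": force on a finger pad.
Only numpy, scipy, OpenCV 4.12 (cv2) and the standard library are available. Lean on these libraries where they do the work, as an engineer would, in place of code of your own. Each camera call takes 0.05 s, during which the arm holds its last target. There are 200 camera calls.

## Working session

There is one attempt and no reset: what is moved stays moved. The work goes in short steps, Python scripts to look and compute and a tool call to move; the robot and the scene stay as the last step left them, time stands still between calls to the robot, and variables do not carry over. Pictures are saved under pics/ and viewed, at most 10 in all, crops included, and the job is handed in when it is done.

Besides the shell and the picture viewer there is one more tool, called after ">>>" as name(argument=value, ...) on one line, values as JSON. arm_command: Moves the arm, as the interface text tells. Its arguments: {"type":"object","properties":{"moves":{"type":"array"},"squeeze":{"type":"number"}},"required":["moves"]}

```bash
mkdir -p pics
cat > h.py <<'E'
import numpy as np, cv2
from cell import robot
from scipy.spatial.transform import Rotation as Ro
def snap(name,fn):
    m=robot.camera_model(name); im=robot.read_camera(name)
    cv2.imwrite('pics/'+fn+'.png',im[:,:,::-1]); np.savez('pics/'+fn+'.npz',**{k:np.array(v) for k,v in m.items()})
    return im
def ray(fn,u,v):
    m=np.load('pics/'+fn+'.npz'); d=m['R'].T@np.array([(u-m['cx'])/m['fx'],(v-m['cy'])/m['fy'],1]); return -m['R'].T@m['t'],d
def atz(fn,u,v,z):
    c,d=ray(fn,u,v); return c+d*(z-c[2])/d[2]
def tri(*obs):
    A=np.zeros((3,3));b=np.zeros(3)
    for fn,u,v in obs:
        c,d=ray(fn,u,v); d=d/np.linalg.norm(d); P=np.eye(3)-np.outer(d,d); A+=P;b+=P@c
    return np.linalg.solve(A,b)
def proj(fn,X):
    m=np.load('pics/'+fn+'.npz'); p=m['R']@np.array(X)+m['t']; return np.array([m['fx']*p[0]/p[2]+m['cx'],m['fy']*p[1]/p[2]+m['cy']])
def rel(pos,R=None):
    "shift/turn in tool axes from the current measured pose"
    s=robot.observe(); R0=Ro.from_euler('xyz',s['tool_rot'])
    print('shift',R0.inv().apply(np.array(pos)-s['tool_pos']).round(4))
    if R is not None: print('turn',(R0.inv()*R).as_rotvec().round(4))
E
python3 - <<'E'
from h import *
a=snap('scene','s0');b=snap('top','t0')
import numpy as np
for n in ('s0','t0'):
    im=cv2.imread(f'pics/{n}.png'); cv2.imwrite(f'pics/{n}b.png',cv2.resize(im,(800,600),interpolation=cv2.INTER_CUBIC))
s=robot.observe();print(s)
for n in('scene','top','wrist'):
    m=robot.camera_model(n);R=np.array(m['R']);print(n,m['fx'],-R.T@m['t'],R[2])
E
```

```text
{'time': 0.1, 'qpos': array([-1.29498246e+00,  3.42637145e-01,  1.52489301e+00, -1.88591547e-05,
        1.27538338e+00, -1.45997288e-01]), 'qvel': array([-0.00086494, -0.00122   , -0.0048201 ,  0.00059339,  0.0013956 ,
        0.00127063]), 'joint_efforts': array([ 1.02984057e-03, -4.32005811e+01, -2.44694406e+01,  7.19505153e-02,
        5.26672555e-02, -4.43343197e-05]), 'tool_pos': array([ 0.21486324, -0.47863959,  0.22613265]), 'tool_rot': array([-3.14028320e+00, -1.74318439e-04,  4.21816540e-01]), 'contact_force': array([ 0.52416848,  0.71193472, -0.77155347]), 'torque': array([ 0.04148941, -0.03156741,  0.00781885]), 'grip_force': 0.0, 'opening': 0.09238457922047409}
scene 427.7750107534584 [ 0.06473643 -0.62297305  1.0738372 ] [ 0.41611739  0.50562625 -0.75577008]
top 426.6060685860903 [0.11647892 0.00261231 1.38662385] [ 0.34758113  0.0205718  -0.93742422]
wrist 368.45006526625184 [ 0.27774586 -0.44980712  0.38437702] [-0.23294521 -0.10402806 -0.96690987]
```

View pics/s0b.png

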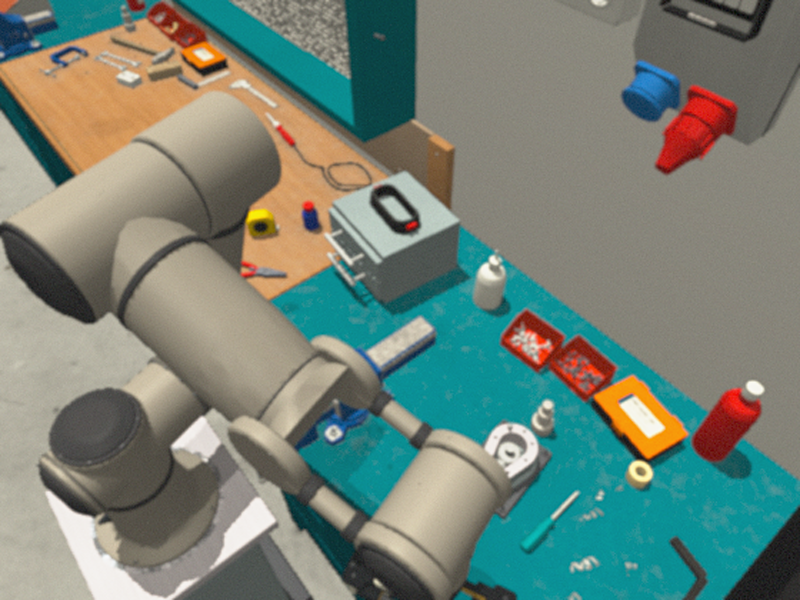

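View pics/t0b.png

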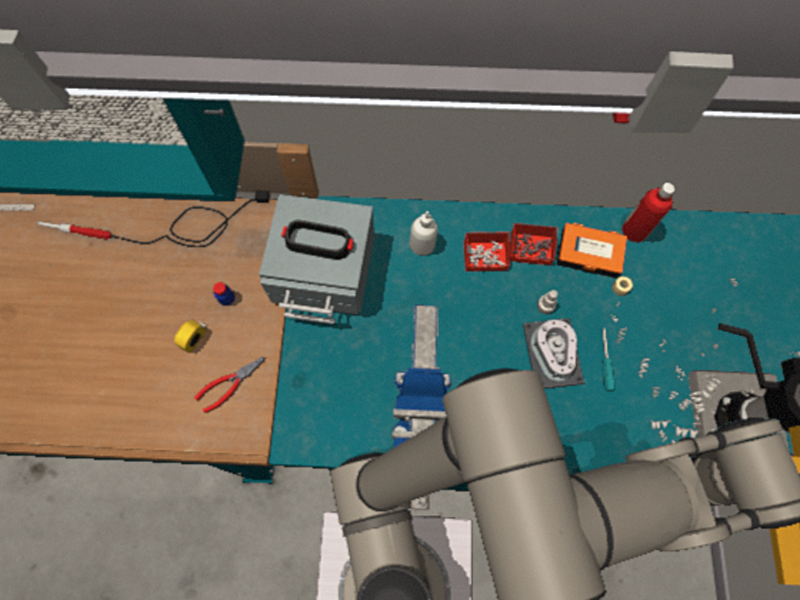

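The scene picture shows the cabinet (handles near (345,255)), goggles on its top and the gearbox at (512,452). The top view shows the handles near (308,305) and the gearbox at (556,348). I'll enlarge both.

Run:
```python
import cv2,numpy as np
s=cv2.imread('pics/s0.png');t=cv2.imread('pics/t0.png')
c=lambda im,u,v:cv2.resize(im[v:v+75,u:u+100],(400,300),interpolation=cv2.INTER_CUBIC)
cv2.imwrite('pics/m1.png',np.vstack([np.hstack([c(s,222,130),c(t,175,160)]),np.hstack([c(s,310,285),c(t,340,205)])]))
```

```text
(no output)
```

View pics/m1.png

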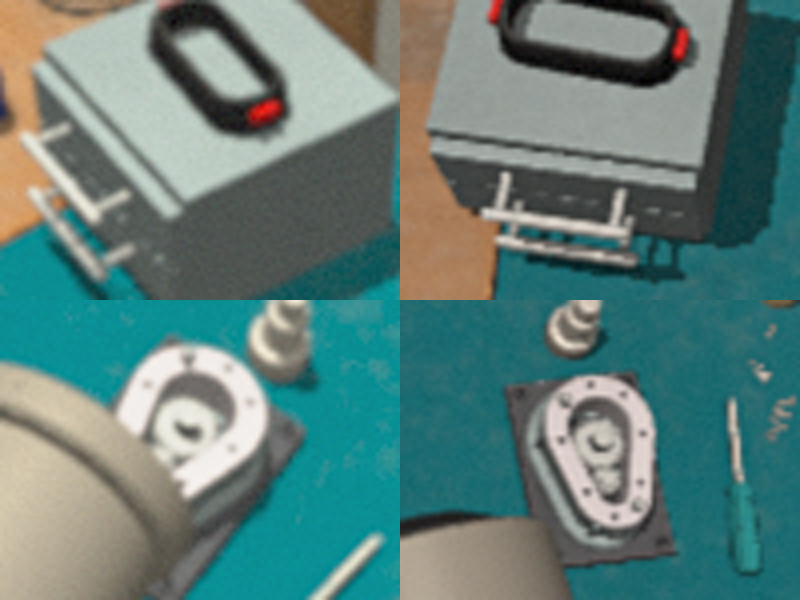

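Mosaic: the top handle bar runs from (25,135) to (95,215) in the scene crop and from (486,214) to (631,235) in the top crop. The gearbox's big end points away from the robot, with dowels at (566,398) and (637,507) in the top crop.

Run:
```python
from h import *
S=lambda u,v,o:('s0',u/4+o[0],v/4+o[1])
T=lambda u,v,o:('t0',u/4+o[0],v/4+o[1])
a=tri(S(25,135,(222,130)),T(86,214,(175,160)));b=tri(S(95,215,(222,130)),T(231,235,(175,160)))
print('handle L,R',a,b,(a+b)/2,np.linalg.norm(a-b))
d=b-a;print('yaw',np.arctan2(d[0],-d[1]))
for z in(.112,): 
  a=atz(*T(86,214,(175,160)),z);b=atz(*T(231,235,(175,160)),z);d=b-a;print(a,b,np.linalg.norm(d),np.arctan2(d[0],-d[1]),(a+b)/2)
# cabinet top corners z .15
tl=atz(*T(30,132,(175,160)),.15);tr=atz(*T(295,186,(175,160)),.15);print('front edge',tl,tr)
da=atz(*T(166,98,(340,205)),.07);db=atz(*T(237,207,(340,205)),.07);d=da-db
yaw=np.arctan2(d[1],d[0])-np.arctan2(39.7,93.7)
c=np.array([np.cos(yaw),np.sin(yaw)]);n=np.array([-c[1],c[0]])
print('gearbox',da,db,np.linalg.norm(d),.1017,yaw,da[:2]-c*.0447-n*.0247)
```

```text
handle L,R [0.57712648 0.2769177  0.11671941] [0.5612439  0.15906162 0.12677183] [0.56918519 0.21798966 0.12174562] 0.1193455620253531
yaw -0.13395547443879038
[0.5783408  0.27801428 0.112     ] [0.56600047 0.16098048 0.112     ] 0.11768260326609802 -0.10505425897415085 [0.57217064 0.21949738 0.112     ]
front edge [0.63117346 0.32160576 0.15      ] [0.59531226 0.10980557 0.15      ]
gearbox [ 0.56640934 -0.31909273  0.07      ] [ 0.47788446 -0.37165833  0.07      ] 0.10295531500962196 0.1017 0.1350814340021847 [ 0.52544291 -0.34958752]
```

>>> arm_command(moves=[[[0.25,-0.02,-0.054],[0,0,0.287],0.05],[[0.25,-0.02,-0.054],[0,0,0.287],0.05],[[0.25,-0.02,-0.054],[0,0,0.287],0.05],[[0.25,-0.02,-0.054],[0,0,0.287],0.05],[[0.25,-0.02,-0.054],[0,0,0.287],0.05]], squeeze=30)

```text
time: 0.6
tool_pos: [0.4224, -0.3647, 0.2775]
tool_rot: [-3.141, 0.0, 0.134]
contact_force: [-0.3, 0.1, -0.4]
opening: 0.0566
grip_force: 0.0
```

Run:
```python
from h import *
snap('wrist','w1');s=robot.observe();print(s['time'],s['tool_pos'],s['tool_rot'],s['qvel'].round(3))
for p in [(.525,-.35,.062),(.566,-.319,.07),(.478,-.372,.07)]: print(proj('w1',p))
R=Ro.from_euler('xyz',[np.pi,0,-.13]); rel((.50,.225,.28),R)
```

```text
0.65 [ 0.42858947 -0.36099401  0.27917073] [ 3.14151503 -0.00566099  0.13951443] [-0.083 -0.028  0.075 -0.019 -0.049 -0.163]
[278.36691393  72.33797819]
[250.41673727  18.99955825]
[294.41848255 125.64684096]
shift [ 0.1522 -0.5704 -0.    ]
turn [-0.0007 -0.0056  0.2695]
```

>>> arm_command(moves=[[[0.152,-0.57,0],[0,0,0.27],0.0],[[0.152,-0.57,0],[0,0,0.27],0.0],[[0.152,-0.57,0],[0,0,0.27],0.0],[[0.152,-0.57,0],[0,0,0.27],0.0],[[0.152,-0.57,0],[0,0,0.27],0.0]])

```text
time: 1.15
tool_pos: [0.4519, -0.1165, 0.277]
tool_rot: [-3.141, 0.0, -0.136]
contact_force: [0.8, -0.1, 0.9]
opening: 0.0148
grip_force: 0.0
```

Run:
```python
from h import *
R=Ro.from_euler('xyz',[np.pi,0,-.13]); rel((.50,.225,.28),R)
```

```text
shift [ 0.0015 -0.3449 -0.0029]
turn [-0.0002  0.0004 -0.0056]
```

>>> arm_command(moves=[[[0,-0.335,0],[0,0,0],0.0],[[0,-0.335,0],[0,0,0],0.0],[[0,-0.335,0],[0,0,0],0.0],[[0,-0.335,0],[0,0,0],0.0],[[0,-0.335,0],[0,0,0],0.0]])

```text
time: 1.65
tool_pos: [0.4857, 0.1312, 0.2771]
tool_rot: [3.141, 0.0, -0.135]
contact_force: [0.7, -0.1, 0.7]
opening: 0.0004
grip_force: 0.0
```

>>> arm_command(moves=[[[0,-0.085,0],[0,0,0],0.0],[[0,-0.085,0],[0,0,0],0.0],[[0,-0.085,0],[0,0,0],0.0],[[0,-0.085,0],[0,0,0],0.0],[[0,-0.085,0],[0,0,0],0.0]])

```text
time: 2.15
tool_pos: [0.4974, 0.2125, 0.277]
tool_rot: [3.141, 0.001, -0.136]
contact_force: [-0.4, 1.2, 0.7]
opening: 0.0002
grip_force: 0.0
```

Run:
```python
from h import *
snap('wrist','w2');s=robot.observe();print(s['time'],s['tool_pos'],s['tool_rot'],s['qvel'].round(3))
for p in [(.572,.2195,.112)]: print(proj('w2',p))
a=cv2.imread('pics/w1.png');b=cv2.imread('pics/w2.png')
c=np.hstack([a[0:300,100:500],b[0:300,80:480]])
cv2.imwrite('pics/m2.png',c)
```

```text
2.2 [0.49751016 0.21231234 0.27724046] [ 3.14106605e+00  2.26876347e-04 -1.36739223e-01] [-0.007 -0.003 -0.001  0.001 -0.001  0.002]
[259.17610964 104.74490544]
```

View pics/m2.png

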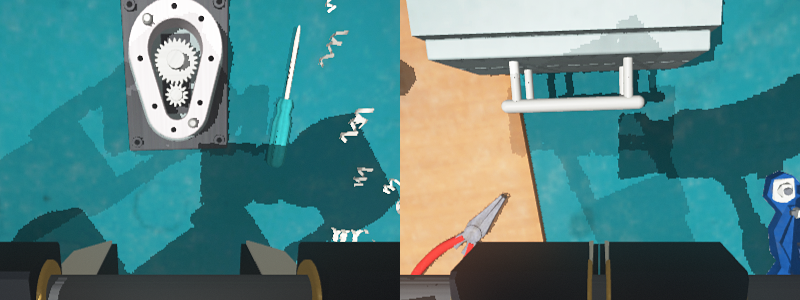

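Left half: gearbox dowel tips at (149,19) and (193,124). Right half: handle bar from (503,106) to (643,102), with the bar's gap to the front visible.

Run:
```python
from h import *
a=tri(('w2',183,106),('t0',196.5,213.5),('s0',228.3,163.8));b=tri(('w2',323,102),('t0',232.75,218.75),('s0',245.8,183.8))
print('tri',a,b,np.linalg.norm(a-b))
a=atz('w2',183,106,.112);b=atz('w2',323,102,.112);d=b-a
print('z.112',a,b,np.linalg.norm(d),'yaw',np.arctan2(d[0],-d[1])*1,(a+b)/2)
da=tri(('w1',249,19),('t0',381.5,229.5));db=tri(('w1',293,124),('t0',399.25,256.75));print('dow',da,db)
da=atz('w1',249,19,.072);db=atz('w1',293,124,.072);d=da-db
yaw=np.arctan2(d[1],d[0])-np.arctan2(39.7,93.7)
c=np.array([np.cos(yaw),np.sin(yaw)]);n=np.array([-c[1],c[0]])
print('gearbox',da,db,np.linalg.norm(d),.1017,yaw,da[:2]-c*.0447-n*.0247)
```

```text
tri [0.57938917 0.28064354 0.11231535] [0.56570278 0.16408606 0.11755322] 0.11747509698335169
z.112 [0.57979196 0.28344954 0.112     ] [0.5668447  0.16580738 0.112     ] 0.11835247537522947 yaw -0.10961513442422505 [0.57331833 0.22462846 0.112     ]
dow [ 0.56502694 -0.31812377  0.07398965] [ 0.47874272 -0.3712021   0.06894985]
gearbox [ 0.56541768 -0.31793115  0.072     ] [ 0.47942202 -0.37032656  0.072     ] 0.10070020521264193 0.1017 0.14645207426175438 [ 0.52480064 -0.34888977]
```

>>> arm_command(moves=[[[0.093,-0.022,0.1],[0,0,-0.027],0.0],[[0.093,-0.022,0.1],[0,0,-0.027],0.0],[[0.093,-0.022,0.1],[0,0,-0.027],0.0],[[0.093,-0.022,0.125],[0,0,-0.027],0.0],[[0.093,-0.022,0.135],[0,0,-0.027],0.0]])

```text
time: 2.7
tool_pos: [0.5918, 0.2208, 0.1391]
tool_rot: [3.14, 0.005, -0.111]
contact_force: [-1.1, -0.9, -0.4]
opening: 0.0003
grip_force: 0.0
```

Run:
```python
from h import *
snap('wrist','w3');s=robot.observe();print(s['time'],s['tool_pos'],s['tool_rot'],s['qvel'].round(3),s['contact_force'])
for p in [(.573,.2235,.112)]: print(proj('w3',p))
cv2.imwrite('pics/w3c.png',cv2.resize(cv2.imread('pics/w3.png'),(800,600)))
```

```text
2.75 [0.59130048 0.22109019 0.13900562] [ 3.13948228  0.00537627 -0.11009725] [ 0.011 -0.039 -0.03   0.001  0.053  0.   ] [-0.94953795 -0.29191181 -1.44907638]
[279.3699627  275.55129046]
```

View pics/w3c.png

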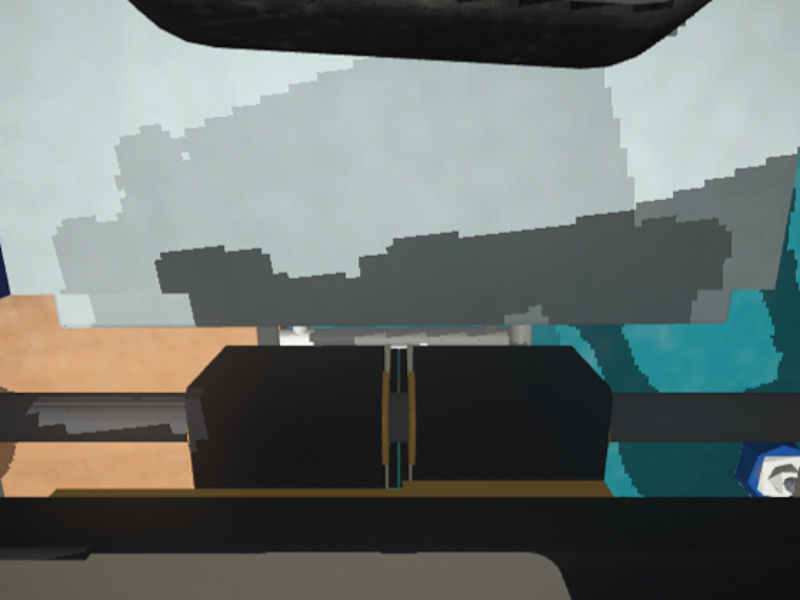

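The fingers stand between the drawer front (edge at v≈325) and the bar, and the goggles are well behind (v<65). Lower it behind the bar.

>>> arm_command(moves=[[[0,0,0.01],[0,0,0],0.0],[[0,0,0.02],[0,0,0],0.0],[[0,0,0.03],[0,0,0],0.0],[[0,0,0.038],[0,0,0],0.0],[[0,0,0.043],[0,0,0],0.0]])

```text
time: 3.25
tool_pos: [0.5923, 0.2229, 0.0986]
tool_rot: [3.141, 0.0, -0.108]
contact_force: [0.1, 0.3, 0.7]
opening: 0.0005
grip_force: 0.0
```

>>> arm_command(moves=[[[-0.01,0,0],[0,0,0],0.0],[[-0.03,0,0],[0,0,0],0.0],[[-0.05,0,0],[0,0,0],0.0],[[-0.07,0,0],[0,0,0],0.0],[[-0.09,0,0],[0,0,0],0.0]])

```text
time: 3.75
tool_pos: [0.5023, 0.2326, 0.0998]
tool_rot: [-3.141, -0.001, -0.108]
contact_force: [1.9, -1.1, 0.1]
opening: 0.0002
grip_force: 0.9
```

>>> arm_command(moves=[[[-0.02,0,0],[0,0,0],0.0],[[-0.04,0,0],[0,0,0],0.0],[[-0.06,0,0],[0,0,0],0.0],[[-0.07,0,0],[0,0,0],0.0],[[-0.076,0,0],[0,0,0],0.0]])

```text
time: 4.25
tool_pos: [0.4269, 0.241, 0.0998]
tool_rot: [-3.141, -0.001, -0.108]
contact_force: [0.8, 0.2, 0.4]
opening: 0.0003
grip_force: 0.1
```

Run:
```python
from h import *
snap('top','t1');snap('wrist','w4');s=robot.observe();print(s['time'],s['tool_pos'],s['tool_rot'],s['contact_force'])
a=cv2.imread('pics/t1.png')[140:240,170:270];b=cv2.imread('pics/w4.png')[:,140:420][:210]
b=cv2.imread('pics/w4.png')
cv2.imwrite('pics/m3.png',np.hstack([cv2.resize(a,(400,400),interpolation=cv2.INTER_CUBIC),cv2.resize(b,(400,300))[:300].repeat(1,0) if 0 else cv2.copyMakeBorder(cv2.resize(b,(400,300)),0,100,0,0,0)]))
```

```text
4.35 [0.42736249 0.2409981  0.09961628] [-3.14142129e+00 -4.69324749e-04 -1.07678740e-01] [-0.56158735  0.51090408 -0.567661  ]
```

View pics/m3.png

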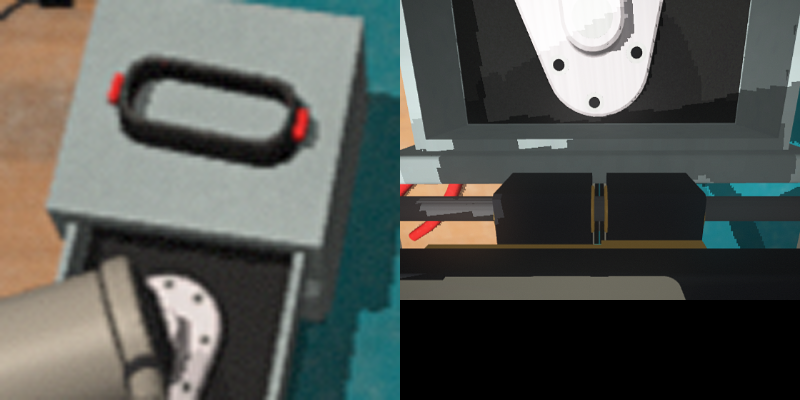

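The drawer is out and the cover lies with its small end toward the robot. I'll pull a few more mm, then rise and look.

>>> arm_command(moves=[[[-0.003,0,0],[0,0,0],0.0],[[-0.006,0,0],[0,0,0],0.0],[[-0.006,0,0],[0,0,0],0.0],[[-0.001,0,0],[0,0,0],0.0],[[0.001,0,0],[0,0,0],0.0]])

```text
time: 4.85
tool_pos: [0.4289, 0.2406, 0.0991]
tool_rot: [3.141, 0.0, -0.108]
contact_force: [-0.3, -0.2, 0.3]
opening: 0.0002
grip_force: 0.0
```

>>> arm_command(moves=[[[0,0,-0.03],[0,0,0],0.0],[[0,0,-0.07],[0,0,0],0.0],[[0.05,0,-0.11],[0,0,0],0.06],[[0.05,0,-0.16],[0,0,0],0.06],[[0.05,0,-0.16],[0,0,0],0.06]])

```text
time: 5.35
tool_pos: [0.4816, 0.2356, 0.2645]
tool_rot: [-3.138, -0.008, -0.109]
contact_force: [1.0, 0.7, -0.1]
opening: 0.0198
grip_force: 0.0
```

>>> arm_command(moves=[[[0,0,0],[0,0,0],0.06],[[0,0,0],[0,0,0],0.06],[[0,0,0],[0,0,0],0.06],[[0,0,0],[0,0,0],0.06],[[0,0,0],[0,0,0],0.06]])

```text
time: 5.85
tool_pos: [0.4778, 0.2353, 0.2584]
tool_rot: [3.141, 0.002, -0.108]
contact_force: [-0.2, -0.1, 0.7]
opening: 0.058
grip_force: 0.0
```

Run:
```python
from h import *
snap('wrist','w5');s=robot.observe();print(s['time'],s['tool_pos'],s['tool_rot'],s['contact_force'])
cv2.imwrite('pics/w5c.png',cv2.resize(cv2.imread('pics/w5.png'),(800,600)))
```

```text
5.9 [0.47797277 0.23530628 0.25863444] [ 3.14101122e+00  1.16853448e-03 -1.08050160e-01] [-0.21731949  0.17330159 -0.44487811]
```

View pics/w5c.png

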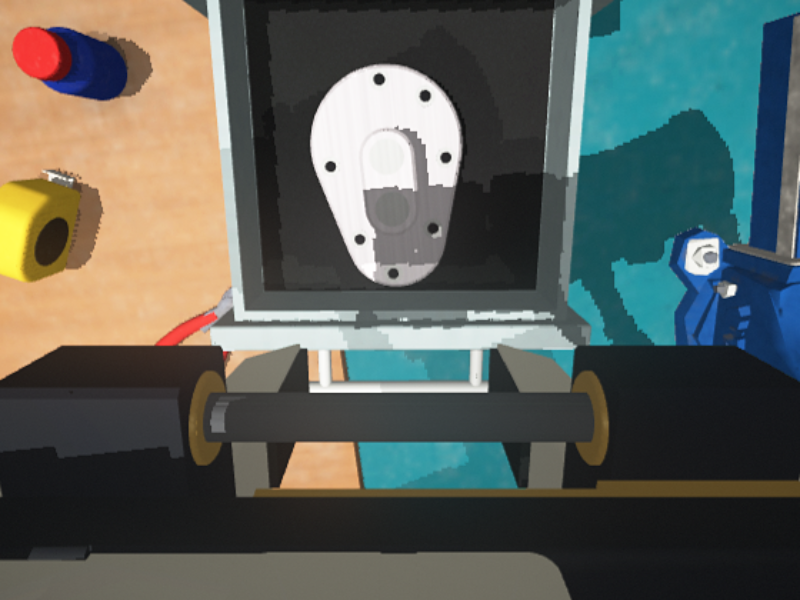

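The cover lies in the drawer: top (386,64), tip (397,286), sides at u=311 and 462, boss top centre about (388,182). I'll fit the outline numerically.

```bash
cat >> h.py <<'E'
from scipy.optimize import minimize
from scipy.ndimage import map_coordinates
def pear(rb=.044,rs=.030,L=.128,n=240):
    cb=L/2-rb;cs=-L/2+rs;al=np.arccos((rb-rs)/(cb-cs))
    t1=np.linspace(-al,al,n);t2=np.linspace(al,2*np.pi-al,n)
    A=np.c_[cb+rb*np.cos(t1),rb*np.sin(t1)];B=np.c_[cs+rs*np.cos(t2),rs*np.sin(t2)]
    k=np.linspace(0,1,n)[:,None]
    return np.vstack([A,A[-1]*(1-k)+B[0]*k,B,B[-1]*(1-k)+A[0]*k])
def slot(l=.058,w=.030): return pear(w/2,w/2-1e-6,l)
def place(P,x,y,yaw,z):
    c,s=np.cos(yaw),np.sin(yaw); return np.c_[x+P[:,0]*c-P[:,1]*s,y+P[:,0]*s+P[:,1]*c,np.full(len(P),z)]
def projs(fn,X):
    m=np.load('pics/'+fn+'.npz');p=X@m['R'].T+m['t'];return np.c_[m['fx']*p[:,0]/p[:,2]+m['cx'],m['fy']*p[:,1]/p[:,2]+m['cy']]
def fit(fn,layers,g,sig=(3,1.2)):
    im=cv2.imread('pics/'+fn+'.png').astype(float).mean(2)
    for s in sig:
        b=cv2.GaussianBlur(im,(0,0),s);G=np.hypot(cv2.Sobel(b,-1,1,0),cv2.Sobel(b,-1,0,1));G=np.minimum(G,np.percentile(G,97))
        def f(q):
            v=0
            for P,z in layers:
                uv=projs(fn,place(P,q[0]/1e3,q[1]/1e3,q[2]/50,z));v-=map_coordinates(G,[uv[:,1],uv[:,0]],order=1,mode='constant').mean()
            return v
        q=np.array([g[0]*1e3,g[1]*1e3,g[2]*50])
        r=min((minimize(f,q+np.array(d),method='Nelder-Mead',options=dict(initial_simplex=q+np.array(d)+np.array([[0,0,0],[4,0,0],[0,4,0],[0,0,4]]))) for d in [(0,0,0),(3,3,0),(-3,3,0),(3,-3,0),(-3,-3,0),(0,0,3),(0,0,-3)]),key=lambda r:r.fun)
        g=(r.x[0]/1e3,r.x[1]/1e3,r.x[2]/50)
    return np.array(g),r.fun
E
python3 - <<'E'
from h import *
k=.7
for n,(u4,v4),(u5,v5) in [('tiphole',(271.6,142.8),(275.1,191.1)),('l',(221.2,91),(252,167.3)),('r',(330.4,72.8),(302.4,159.6))]: print(n,tri(('w4',u4,v4),('w5',u5,v5)))
top=atz('w5',386*k,64*k,.101);tip=atz('w5',397*k,286*k,.101);print(top,tip,np.linalg.norm(top-tip))
b=atz('w5',388*k,182*k,.125);print('boss read',b)
for z in (.097,.101,.105):
  g,f=fit('w5',[(pear(),z)],((top+tip)/2)[:2].tolist()+[-.15]);print(z,g,f)
g,f=fit('w5',[(pear(),.101)],((top+tip)/2)[:2].tolist()+[-.15])
uv=projs('w5',place(pear(),*g,.101))/k;print(uv.min(0),uv.max(0))
g2,f=fit('w5',[(slot(),.125)],g);print('boss fit',g2,f)
im=cv2.imread('pics/w5.png');im=cv2.resize(im,None,fx=4,fy=4,interpolation=cv2.INTER_CUBIC)
for P,z,q,c in((pear(),.101,g,(0,0,255)),(slot(),.125,g2,(0,255,0))):
  cv2.polylines(im,[(projs('w5',place(P,*q,z))*4+1.5).astype(int)],True,c,1)
cv2.imwrite('pics/ov.png',im[140:740,780:1380])
rel((g[0],g[1],.17),Ro.from_euler('xyz',[np.pi,0,g[2]]))
E
```

```text
tiphole [0.48446955 0.23819101 0.13053307]
l [0.50374292 0.25469977 0.11916206]
r [0.50554627 0.21421935 0.11801203]
[0.59644326 0.22969894 0.101     ] [0.46963951 0.23750702 0.101     ] 0.12704391671238519
boss read [0.53368222 0.23537828 0.125     ]
0.097 [ 0.53335916  0.23443487 -0.01723961] -121.36912347042802
0.101 [ 0.53358019  0.234894   -0.01818758] -123.22316195278273
0.105 [ 0.53139533  0.23744417 -0.03756543] -122.83663842272105
[310.38382139  62.32232422] [458.60151315 286.02288189]
boss fit [0.53308324 0.23535361 0.02606662] -99.13555639907827
shift [ 0.0554 -0.0056  0.0886]
turn [ 0.0005  0.0012 -0.0899]
```

View pics/ov.png

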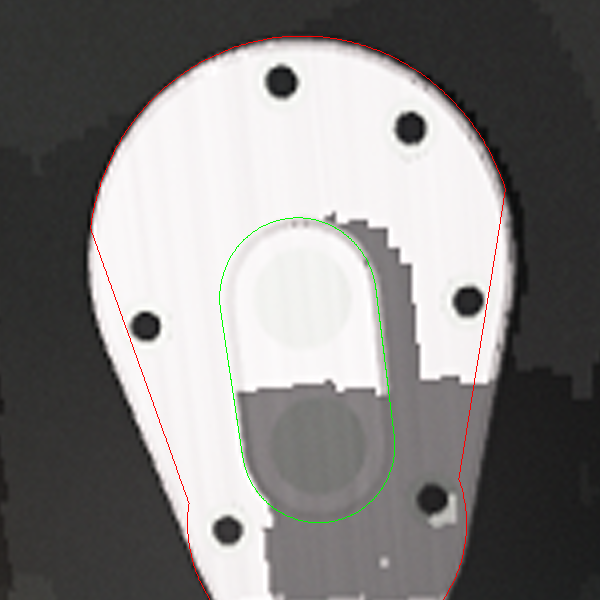

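The outline model's tangent was wrong. Fix it and refit.

```bash
sed -i 's/np.arccos((rb-rs)/np.arccos(-(rb-rs)/' h.py
python3 - <<'E'
from h import *
k=.7
for z in (.095,.101,.107):
  g,f=fit('w5',[(pear(),z)],(.5333,.2350,-.05));print(z,g,f)
g,f=fit('w5',[(pear(),.101)],(.5333,.2350,-.05))
g2,f=fit('w5',[(slot(),.125)],g);print('boss fit',g2,f)
im=cv2.imread('pics/w5.png');im=cv2.resize(im,None,fx=3.5,fy=3.5,interpolation=cv2.INTER_CUBIC)
for P,z,q,c in((pear(),.101,g,(0,0,255)),(slot(),.125,g,(0,255,0))):
  cv2.polylines(im,[(projs('w5',place(P,*q,z))*3.5+1.25).astype(int)],True,c,1)
cv2.imwrite('pics/ov2.png',im[125:725,650:1250])
rel((g[0],g[1],.17),Ro.from_euler('xyz',[np.pi,0,g[2]]))
for z in(.062,.066):print('gb',fit('w1',[(pear(),z)],(.525,-.349,.14)))
E
```

```text
0.095 [0.53292018 0.23479233 0.00116875] -196.31265274055593
0.101 [ 0.53369295  0.23509902 -0.00550652] -196.58375935102626
0.107 [ 0.53478009  0.23513194 -0.00689958] -162.32736315390562
boss fit [0.53308413 0.23535369 0.02607177] -99.13522730792147
shift [ 0.0555 -0.0059  0.0886]
turn [ 0.0005  0.0012 -0.1025]
gb (array([ 0.52545213, -0.34649969,  0.14896603]), np.float64(-179.1113713882162))
gb (array([ 0.52519469, -0.34690754,  0.14896679]), np.float64(-178.00946606068953))
```

View pics/ov2.png

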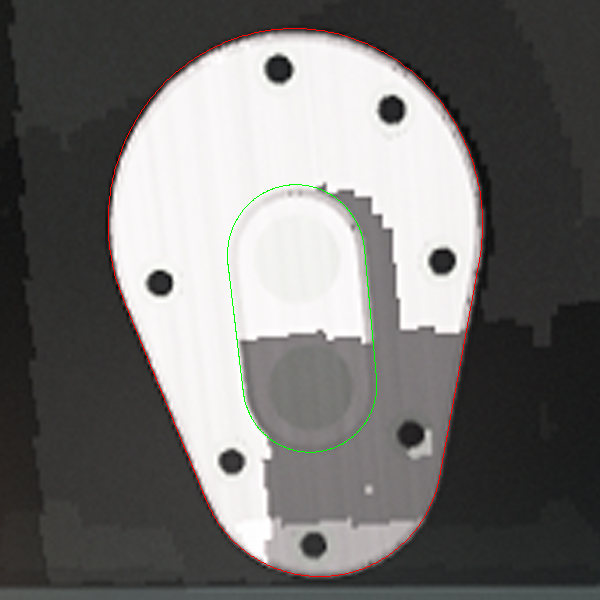

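The fit matches the plate edge all round, and the boss agrees. Go and grasp.

>>> arm_command(moves=[[[0.028,-0.003,0.03],[0,0,-0.051],0.06],[[0.0555,-0.006,0.06],[0,0,-0.1025],0.06],[[0.0555,-0.006,0.085],[0,0,-0.1025],0.06],[[0.0555,-0.006,0.105],[0,0,-0.1025],0.06],[[0.0555,-0.006,0.105],[0,0,-0.1025],0.06]])

```text
time: 6.4
tool_pos: [0.5323, 0.2347, 0.151]
tool_rot: [3.14, 0.006, -0.006]
contact_force: [0.5, 0.5, 0.3]
opening: 0.0599
grip_force: 0.0
```

Run:
```python
from h import *
s=robot.observe();print(s['tool_pos'],s['tool_rot'])
rel((.5337,.2351,.105),Ro.from_euler('xyz',[np.pi,0,-.0055]))
```

```text
[0.53234302 0.23465816 0.15096866] [ 3.13960759  0.00648612 -0.00593213]
shift [ 0.0017 -0.0005  0.046 ]
turn [ 0.002   0.0065 -0.0004]
```

>>> arm_command(moves=[[[0.001,0,0.015],[0,0,0],0.06],[[0.001,0,0.03],[0,0,0],0.06],[[0.001,0,0.042],[0,0,0],0.06],[[0.001,0,0.048],[0,0,0],0.06],[[0.001,0,0.048],[0,0,0],0.06]])

```text
time: 6.9
tool_pos: [0.5349, 0.2352, 0.106]
tool_rot: [3.141, 0.001, -0.006]
contact_force: [-0.2, -0.6, -0.5]
opening: 0.0598
grip_force: 0.0
```

>>> arm_command(moves=[[[0.001,0,0],[0,0,0],0.045],[[0.001,0,0],[0,0,0],0.02],[[0.001,0,0],[0,0,0],0.02],[[0.001,0,0],[0,0,0],0.02],[[0.001,0,0],[0,0,0],0.02]], squeeze=45)

```text
time: 7.4
tool_pos: [0.5363, 0.2351, 0.1067]
tool_rot: [3.141, -0.001, -0.006]
contact_force: [-1.1, -0.6, 1.5]
opening: 0.03
grip_force: 45.0
```

>>> arm_command(moves=[[[0,0,-0.02],[0,0,0],0.02],[[0,0,-0.05],[0,0,0],0.02],[[0,0,-0.09],[0,0,0],0.02],[[0,0,-0.13],[0,0,0],0.02],[[0,0,-0.15],[0,0,0],0.02]])

```text
time: 7.9
tool_pos: [0.5369, 0.2355, 0.2597]
tool_rot: [-3.14, -0.004, -0.006]
contact_force: [0.5, -0.2, -3.1]
opening: 0.0295
grip_force: 45.0
```

>>> arm_command(moves=[[[-0.01,0.03,0],[0,0,-0.02],0.02],[[-0.02,0.07,0],[0,0,-0.05],0.02],[[-0.035,0.115,0],[0,0,-0.08],0.02],[[-0.05,0.16,0],[0,0,-0.11],0.02],[[-0.06,0.205,0],[0,0,-0.155],0.02]])

```text
time: 8.4
tool_pos: [0.4733, 0.0293, 0.2558]
tool_rot: [-3.141, 0.001, 0.151]
contact_force: [0.5, -1.0, -2.6]
opening: 0.0296
grip_force: 45.0
```

Run:
```python
from h import *
s=robot.observe();print(s['tool_pos'],s['tool_rot'],s['opening'],s['grip_force'],s['contact_force'])
rel((.43,-.362,.25),Ro.from_euler('xyz',[np.pi,0,.149]))
```

```text
[0.47329458 0.02934667 0.25579473] [-3.14129859e+00  1.47881537e-03  1.51481507e-01] 0.02955890381867331 44.999340176582336 [ 0.54318324 -0.99287829 -2.64467449]
shift [-0.1018  0.3803  0.0058]
turn [-0.0003  0.0015  0.0025]
```

Held well. On to the viewing place short of the gearbox.

>>> arm_command(moves=[[[-0.01,0.04,0],[0,0,0],0.02],[[-0.022,0.083,0],[0,0,0],0.02],[[-0.034,0.128,0],[0,0,0],0.02],[[-0.046,0.172,0],[0,0,0],0.02],[[-0.056,0.21,0],[0,0,0],0.02]])

```text
time: 8.9
tool_pos: [0.4499, -0.1873, 0.2559]
tool_rot: [-3.141, 0.001, 0.149]
contact_force: [0.9, 0.3, -3.1]
opening: 0.0295
grip_force: 45.0
```

>>> arm_command(moves=[[[-0.01,0.04,0],[0,0,0],0.02],[[-0.022,0.083,0],[0,0,0],0.02],[[-0.034,0.128,0],[0,0,0],0.02],[[-0.046,0.16,0],[0,0,0],0.02],[[-0.046,0.17,0],[0,0,0],0.02]])

```text
time: 9.4
tool_pos: [0.429, -0.3635, 0.2552]
tool_rot: [-3.141, 0.002, 0.146]
contact_force: [0.2, 1.0, -3.7]
opening: 0.03
grip_force: 45.0
```

>>> arm_command(moves=[[[0,0,0],[0,0,0],0.02],[[0,0,0],[0,0,0],0.02],[[0,0,0],[0,0,0],0.02],[[0,0,0],[0,0,0],0.02],[[0,0,0],[0,0,0],0.02]])

```text
time: 9.9
tool_pos: [0.4309, -0.3595, 0.2566]
tool_rot: [3.141, -0.0, 0.151]
contact_force: [0.6, 0.1, -4.1]
opening: 0.0293
grip_force: 45.0
```

Run:
```python
from h import *
snap('wrist','w6');s=robot.observe();p=s['tool_pos'];yaw=s['tool_rot'][2];print(s['time'],p,s['tool_rot'],s['opening'])
gb,f=fit('w6',[(pear(),.062)],(.525,-.348,.147));print('gb',gb,f)
# held cover, plate top = TCP-.005 guess
cv,f=fit('w6',[(pear(),p[2]-.005)],(p[0]-.002*np.cos(yaw),p[1],yaw));print('cover',cv,f)
im=cv2.resize(cv2.imread('pics/w6.png'),(800,600),interpolation=cv2.INTER_CUBIC)
for q,z,c in((gb,.062,(0,0,255)),(cv,p[2]-.005,(0,255,0))):
  cv2.polylines(im,[(projs('w6',place(pear(),*q,z))/.7).astype(int)],True,c,1)
cv2.imwrite('pics/ov3.png',im)
```

```text
9.95 [ 0.43088849 -0.35968831  0.25660179] [ 3.14125499e+00 -1.96901983e-04  1.50304846e-01] 0.029657423984792576
gb [ 0.52558675 -0.34652921  0.1460196 ] -166.47199193296973
cover [ 0.44604715 -0.36437102 -0.14239962] -53.101479421681944
```

View pics/ov3.png

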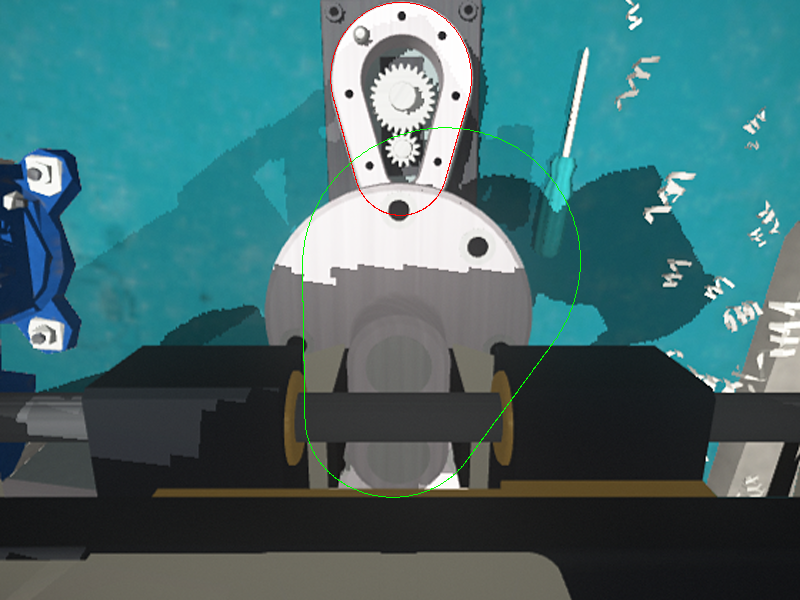

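Gearbox outline fits tightly (red). The held cover's fit failed, being half hidden. Fit only its visible big-end arc (top at (399,182), sides at u=266 and 531), with yaw fixed by the grip.

Run:
```python
from h import *
t=np.array([.43088849,-.35968831,.2566]);yaw=.1503
c=np.array([np.cos(yaw),np.sin(yaw)]);n=np.array([-c[1],c[0]])
for z in (t[2]-.005,):
  L=atz('w6',186,210,z);R=atz('w6',372,213,z);T=atz('w6',279.3,127.4,z)
  f=lambda p:np.array([(p[:2]-t[:2])@c,(p[:2]-t[:2])@n]).round(4)
  print(z,'L,R,T in tool x / left',f(L),f(R),f(T),'expected T x .064+off, L/R +-.044')
a=np.radians(np.linspace(-70,70,200));arc=np.c_[.02+.044*np.cos(a),.044*np.sin(a)]
from scipy.optimize import minimize
im=cv2.imread('pics/w6.png').astype(float).mean(2);b=cv2.GaussianBlur(im,(0,0),1.2);G=np.hypot(cv2.Sobel(b,-1,1,0),cv2.Sobel(b,-1,0,1));G=np.minimum(G,np.percentile(G,97))
for z in (t[2]-.005,t[2]-.007):
  best=None
  for ox in np.arange(-6,6.1,.25):
    for oy in np.arange(-4,4.1,.25):
      p=t[:2]+c*ox/1e3+n*oy/1e3;uv=projs('w6',place(arc,*p,yaw,z));v=map_coordinates(G,[uv[:,1],uv[:,0]],order=1).mean()
      if best is None or v>best[0]:best=(v,ox,oy)
  print(z,best)
gb=np.array([.52559,-.34653]);g=.146
print('gb from dowels in w6 check',projs('w6',place(np.array([[.0447,.0247],[-.049,-.015]]),*gb,g,.072))/.7)
```

```text
0.2516 L,R,T in tool x / left [0.0247 0.0436] [ 0.0232 -0.0419] [0.0618 0.0007] expected T x .064+off, L/R +-.044
0.2516 (np.float64(163.32022267393057), np.float64(-2.25), np.float64(1.0))
0.2496 (np.float64(170.9646036045871), np.float64(-2.25), np.float64(1.0))
gb from dowels in w6 check [[359.96285761  33.27394238]
 [424.10740944 193.50149166]]
```

>>> arm_command(moves=[[[0.045,0.001,0],[0,0,0.004],0.02],[[0.09,0.002,0.01],[0,0,0.004],0.02],[[0.098,0.002,0.05],[0,0,0.004],0.02],[[0.098,0.002,0.095],[0,0,0.004],0.02],[[0.098,0.002,0.13],[0,0,0.004],0.02]])

```text
time: 10.45
tool_pos: [0.5277, -0.3465, 0.1236]
tool_rot: [-3.14, 0.002, 0.147]
contact_force: [-0.4, 0.1, -3.8]
opening: 0.0295
grip_force: 45.0
```

>>> arm_command(moves=[[[0,0,0.01],[0,0,0],0.02],[[0,0,0.015],[0,0,0],0.02],[[0,0,0.018],[0,0,0],0.02],[[0,0,0.018],[0,0,0],0.02],[[0,0,0.018],[0,0,0],0.02]])

```text
time: 10.95
tool_pos: [0.5285, -0.3484, 0.1102]
tool_rot: [3.139, -0.002, 0.145]
contact_force: [-0.1, -0.8, -3.6]
opening: 0.03
grip_force: 45.0
```

Run:
```python
from h import *
s=robot.observe();print(s['tool_pos'],s['tool_rot'],s['contact_force'])
rel((.52805,-.34677,.1),Ro.from_euler('xyz',[np.pi,0,.146]))
```

```text
[ 0.52852278 -0.34842359  0.1101693 ] [ 3.13915779e+00 -2.11593747e-03  1.45161157e-01] [-0.06785287 -0.77697108 -3.63798381]
shift [-0.0003 -0.0017  0.0102]
turn [ 0.0024 -0.0021 -0.0008]
```

>>> arm_command(moves=[[[0,-0.001,0.004],[0,0,0],0.02],[[0,-0.001,0.008],[0,0,0],0.02],[[0,-0.001,0.011],[0,0,0],0.02],[[0,-0.001,0.013],[0,0,0],0.02],[[0,-0.001,0.013],[0,0,0],0.02]])

```text
time: 11.45
tool_pos: [0.5275, -0.3466, 0.0948]
tool_rot: [-3.141, 0.001, 0.145]
contact_force: [-0.6, 0.1, -3.8]
opening: 0.0298
grip_force: 45.0
```

Run:
```python
from h import *
s=robot.observe();print(s['tool_pos'],s['tool_rot'],s['contact_force'],s['torque'])
rel((.52805,-.34677,.094),Ro.from_euler('xyz',[np.pi,0,.146]))
```

```text
[ 0.52748018 -0.34662937  0.09480253] [-3.14101742e+00  6.11483242e-04  1.45250648e-01] [-0.58674128  0.13174003 -3.78176072] [ 0.01984116  0.01785245 -0.03045861]
shift [0.0005 0.0002 0.0008]
turn [-0.0006  0.0006 -0.0007]
```

Well placed just above the dowels. Go down slowly.

>>> arm_command(moves=[[[0.0003,0,0.001],[0,0,0],0.02],[[0.0003,0,0.002],[0,0,0],0.02],[[0.0003,0,0.003],[0,0,0],0.02],[[0.0003,0,0.004],[0,0,0],0.02],[[0.0003,0,0.005],[0,0,0],0.02]])

```text
time: 11.95
tool_pos: [0.528, -0.3468, 0.0903]
tool_rot: [3.141, -0.0, 0.145]
contact_force: [0.5, -0.5, -2.6]
opening: 0.0296
grip_force: 45.0
```

>>> arm_command(moves=[[[0,0,0.001],[0,0,0],0.02],[[0,0,0.002],[0,0,0],0.02],[[0,0,0.003],[0,0,0],0.02],[[0,0,0.004],[0,0,0],0.02],[[0,0,0.005],[0,0,0],0.02]])

```text
time: 12.45
tool_pos: [0.5286, -0.3471, 0.0865]
tool_rot: [3.14, -0.002, 0.146]
contact_force: [-0.3, 0.6, 7.0]
opening: 0.0298
grip_force: 45.0
```

>>> arm_command(moves=[[[0,0,0.001],[0,0,0],0.02],[[0,0,0.002],[0,0,0],0.02],[[0,0,0.003],[0,0,0],0.02],[[0,0,0.004],[0,0,0],0.02],[[0,0,0.004],[0,0,0],0.02]], squeeze=60)

```text
time: 12.95
tool_pos: [0.5287, -0.3472, 0.0836]
tool_rot: [3.139, -0.002, 0.146]
contact_force: [-1.5, 1.1, 11.9]
opening: 0.0293
grip_force: 60.0
```

Run:
```python
from h import *
s=robot.observe();print(s['tool_pos'],s['tool_rot'],s['contact_force'],s['torque'])
```

```text
[ 0.52866434 -0.34721681  0.08363476] [ 3.13922261e+00 -1.95767349e-03  1.45723774e-01] [-1.50268206  1.05959615 11.94499756] [0.38859824 0.3028504  0.26918212]
```

>>> arm_command(moves=[[[0,0,0.0005],[0,0,0],0.02],[[0,0,0.001],[0,0,0],0.02],[[0,0,0.0015],[0,0,0],0.02],[[0,0,0.0015],[0,0,0],0.02],[[0,0,0.0015],[0,0,0],0.02]])

```text
time: 13.45
tool_pos: [0.5287, -0.3472, 0.0836]
tool_rot: [3.139, -0.002, 0.146]
contact_force: [-4.4, 3.3, 21.3]
opening: 0.0294
grip_force: 60.0
```

Force rises by 9 N with no further travel, so the cover is on the rigid face at the expected height. Hold briefly, then hand in.

>>> arm_command(moves=[[[0,0,0],[0,0,0],0.02],[[0,0,0],[0,0,0],0.02],[[0,0,0],[0,0,0],0.02],[[0,0,0],[0,0,0],0.02],[[0,0,0],[0,0,0],0.02]])

```text
time: 13.95
tool_pos: [0.5287, -0.3472, 0.0836]
tool_rot: [3.139, -0.002, 0.146]
contact_force: [-4.7, 3.9, 21.6]
opening: 0.0295
grip_force: 60.0
```

Run:
```python
from h import *
s=robot.observe();print(s['time'],s['tool_pos'],s['contact_force'],s['grip_force'],np.abs(s['qvel']).max())
print(robot.hand_in())
```

```text
13.95 [ 0.52870698 -0.34722043  0.0835994 ] [-4.68501655  3.93999375 21.58410702] 60.039528608322144 0.0021284558138880737
the job is handed in; nothing more can be done
None
```

I opened the top drawer, set the cover on the gearbox and handed the job in at 13.95 s with the gripper still pressing it down (about 22 N) at the flush height; no verdict came back, and the fit was judged from force and height readings, not a final picture.

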